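# Hang the tool rack on the two hooks of the stand

## Robot

A 6-joint arm with a two-finger parallel gripper is mounted at the origin on the work surface. World frame = base frame: x ahead of the robot, y to its left, z up, the work surface at z = 0. Lengths are in m, angles in rad, forces in N, time in s.
With the tool pointing down it reaches from about 0.3 to 0.875 m from the base axis. Payload 4.2 kg.
Tool frame: the origin (TCP) lies midway between the tips of the shut fingers; the grasp point (between the pads) lies 19 mm behind it (manip.hold_point_z is the distance from the TCP to the grasp point, in m); z points along the fingers, y is the line along which they close (so a half turn about z gives the same grasp; the last joint's range is limited). The gripper opens to 85 mm and grips with 20 to 120 N. Pads are 22 mm wide; open, the fingers measure 114 mm over their backs; the gripper's body (76 mm by 85 mm) begins 54 mm behind the grasp point. The pads swing forward as they close: fully open they stand 13 mm farther back than shut.
Start: joints at [1.096, 0.32, 1.565, -0, 1.257, -0.02], TCP at [0.253, 0.517, 0.231] pointing down, gripper open.
Joint ranges: [-3.11, 3.11], [-0.84, 2.01], [0.21, 2.61], [-1.34, 4.49], [0.05, 2.63], [-2.56, 2.56]. Speed limits (rad/s): [2.57, 2.57, 3.14, 3.14, 3.14, 3.14].

## Interface

Orientations are given as [roll, pitch, yaw] about the fixed x, y, z axes, in that order (R = Rz(yaw) Ry(pitch) Rx(roll)).
In Python, from bench import manip gives the robot as it stands.
- The arm moves only by the tool servo_tool, never from a script. Its argument "increments" is a list of rows, each an object with "delta_pos": the shift along the tool's x, y, z normalised to -1 to 1, where 1 is 40 mm, a list of three; "dr": the turn, a rotation vector about the tool's x, y, z normalised to -1 to 1, where 1 is 6 degrees, a list of three; "jaw": the opening, from 0 (shut) to 1 (fully open). In form: [{"delta_pos": [dx, dy, dz], "dr": [rx, ry, rz], "jaw": jaw}, ...]. A call has 1 to 20 rows; each row shifts and turns the commanded pose from where the row before left it, along the tool's axes as they then stand; what a row does not reach is not made up. A row lasts 1/12 s, in which the tool goes at most 41.7 mm and 7.16 degrees, less where a joint would pass 70% of its speed; a pose out of reach is approached as far as the arm can. A call with a number of a shift or a turn outside -1 to 1 is refused whole. A call with a gripper value outside its range is refused whole. The fingers move at their own pace and stop on an object; "grip_force" is the grip in N (left out, the last holds). Time passes only in rows, so rows that do not move let the fingers close. It gives the time, the measured TCP pose, the force, the opening and the grip force at its end, in the units of the state.
- manip.state(): the state, without advancing time (a new reading comes with each control period).
- manip.grab_frame(name): name is "scene" or "top" or "wrist"; returns a dict with "pixels" (420x560x3 uint8, red, green, blue), "fov_y" (degrees; the focal length in pixels is half the picture's height over the tangent of half this angle, whatever the lens; pixels are square), "cx", "cy" (the principal point, pixels), "eye" and "rotation" of the camera in the world; the wrist camera has in their place "tool_from_camera" (4x4, takes a point from camera to tool coordinates, whose origin is the TCP and whose axes are the flange's). Camera axes: x right, y down, z forward; pixel columns grow to the right and rows downward; lengths in m; the calibration is good to about 2 mm. A picture is of the moment at which its call begins: read the wrist's pose just before it. There is no depth.
- manip.sign_off(): hands the job in; it is judged then, once.
The state is a dict: "time_s": time; "q": joint angles; "qd": joint speeds; "tau": joint torques, N m; "tcp_pos": TCP position; "tcp_rot": TCP orientation; "force": force on the tool from outside, world axes, zero at the start; "wrist_torque": the same for the moment, N m; "gripper_width": opening from 0.0 (shut) to 1.0 (fully open); "grasp_force": force on a finger pad.
Only numpy, scipy, OpenCV 4.12 (cv2) and the standard library are available. Lean on these libraries where they do the work, as an engineer would, in place of code of your own. Each camera call takes 0.05 s, during which the arm holds its last target. There are 200 camera calls.

## Task

Hang the grey tool rack with the black handle on the two hooks of the aluminium stand, slotted edge facing the robot, so that each upturned hook tip comes up through its own slot and the rack's top plate rests flat on both hooks; the pair of hooks slides sideways and may have been left off-centre. Keep hold until the rack is fully down on both of them, then let go and draw back; leave the bin, the can and the hammer alone.

Things in the scene. Friction and masses are not known exactly. Their poses are not given: they have to be found in the camera images.
- rack: Loose grey sheet-steel tool rack, 0.45 to 0.75 kg, standing on the bench. Origin: centre of its underside, below its centre of mass; z up, x across its 60 mm depth, y along its 200 mm width. Open tray 60 x 200 x 32 mm; at each end an upright end plate, 60 mm deep, 6 mm thick, inner faces at y = +-94 mm; they carry a flat top plate with two slots. Open at front and back between tray and top plate.
- rack_grip (a point): Centre of the rack's black handle bar, 148 mm above the rack's origin (x = y = 0). The bar is 14 mm thick (along the rack's x), 80 mm long (along its y), 22 mm high, on two 12 mm posts; 21 mm free beneath it down to the top plate.
- slot_left (a point): Centre of the rack's +y slot at the underside of the top plate: rack frame (-14, 55, 110) mm. Slots are 16 x 16 mm, through. Top plate: 60 x 200 mm, 6 mm thick, from 110 to 116 mm above the rack's origin. The rack's -x edge is the slotted edge: it must face the robot on the stand.
- slot_right (a point): Centre of the rack's -y slot at the underside of the top plate: rack frame (-14, -55, 110) mm; 16 x 16 mm.
- stand: Fixed aluminium stand: two 30 mm posts, 250 mm high, at y = +-200 mm, and a 30 mm beam along y between them, 196 mm above the bench at its axis; open underneath. Origin on the bench midway between the posts, z up, -x towards the robot. On the beam a dark carriage plate (150 mm wide, 44 mm high, face at x = -25 mm) carries two round steel hooks, 8 mm thick, 110 mm apart.
- hook_line (a point): Point fixed to the stand at (-100, 0, 200) mm in its frame, axes alike. The hooks run level from the carriage towards -x, tops 200 mm above the bench, and turn straight up at x = -100 mm; round tips at 226 mm. The carriage slides in y (friction 12 N) and was left up to 25 mm to either side of the middle: not measured, to be felt or seen. Hooks: y = +-55 mm plus that shift.
- beam_mid (a point): Middle of the beam's top: (0, 0, 211) mm in the stand's frame. The rack comes in from the stand's -x side, its top plate above the hook tips and its tray below the hooks, so that the hooks run between the rack's end plates; then it goes straight down. Hung, the top plate's underside is 200 mm above the bench.
- bin: Bystander: open blue plastic bin, 100 x 140 x 60 mm high, origin under its centre. Leave alone.
- can: Bystander: upright steel can, 60 mm across, 130 mm high, origin under its centre. Leave alone.
- hammer: Bystander: hammer lying on the bench, handle to its own -x, about 250 mm long. Leave alone.
Not all that is in view belongs to the job. Of the things like the rack, leave any that is orange; of the rest the smaller one is meant.

How it is judged:
By the outcome, as a careful person would: the job done as asked, in the order asked, and still so for the second after the job is handed in, with the robot touching nothing.
It also fails if it takes over 51 s, if anything falls off the work surface, if the arm or the gripper's body presses on something with over 40 N, if the wrist force passes 120 N, or if a joint passes its speed limit or range.

## Working session

There is one attempt and no reset: what is moved stays moved. The work goes in short steps, Python scripts to look and compute and a tool call to move; the robot and the scene stay as the last step left them, time stands still between calls to the robot, and variables do not carry over. Pictures are saved under pics/ and viewed, at most 11 in all, crops included, and the job is handed in when it is done.

Besides the shell and the picture viewer there is one more tool, called as a command line: name --argument value ..., lists and objects as JSON in quotes. servo_tool: Moves the arm, as the interface text tells. Scaled input: -1 to 1 covers 40 mm each way for a shift and 6 degrees each way for a turn. Its arguments: {"type":"object","properties":{"increments":{"type":"array"},"grip_force":{"type":"number"}},"required":["increments"]}

```bash
mkdir -p pics
cat > h.py <<'E'
import numpy as np, cv2, pickle
from bench import manip
def grab(n):
    s=manip.state(); f=manip.grab_frame(n); f=dict(f); f['state']=s
    return f
def cam(f):
    p=np.array(f['pixels']);F=p.shape[0]/2/np.tan(np.radians(f['fov_y'])/2)
    return F
def Rrpy(r):
    from scipy.spatial.transform import Rotation as R
    return R.from_euler('xyz',r).as_matrix()
def pose(f):
    if 'eye' in f and f['eye'] is not None: return np.array(f['eye']),np.array(f['rotation'])
    T=np.array(f['tool_from_camera']);s=f['state'];R=Rrpy(s['tcp_rot']) if np.size(s['tcp_rot'])==3 else np.array(s['tcp_rot'])
    return np.array(s['tcp_pos'])+R@T[:3,3],R@T[:3,:3]
def ray(f,u,v):
    e,R=pose(f);F=cam(f);d=R@np.array([(u-f['cx'])/F,(v-f['cy'])/F,1]);return e,d/np.linalg.norm(d)
def onz(f,u,v,z):
    e,d=ray(f,u,v);return e+d*(z-e[2])/d[2]
def proj(f,P):
    e,R=pose(f);F=cam(f);c=R.T@(np.array(P)-e);return np.array([f['cx']+F*c[0]/c[2],f['cy']+F*c[1]/c[2]])
def save(n,tag):
    f=grab(n);pickle.dump(f,open(f'pics/{tag}.pkl','wb'));cv2.imwrite(f'pics/{tag}.png',np.array(f['pixels'])[:,:,::-1]);return f
def load(t): return pickle.load(open(f'pics/{t}.pkl','rb'))
E
python3 - <<'E'
from h import *
print(manip.state())
for n in('scene','top'):
    f=save(n,n+'0');print(n,f['fov_y'],f['cx'],f['cy'],f['eye'],np.round(f['rotation'],3))
E
```

```text
{'time_s': 0.0, 'q': array([ 1.09595254e+00,  3.20298613e-01,  1.56567551e+00, -4.20247775e-06,
        1.25741115e+00, -2.00022539e-02]), 'qd': array([ 0.00125469,  0.00088162, -0.00010293,  0.00134637,  0.00203219,
       -0.00098437]), 'tau': array([ 1.20308610e-03, -4.15521634e+01, -2.34157580e+01,  1.27489798e-04,
        8.18086148e-03, -2.89833429e-05]), 'tcp_pos': array([0.25239119, 0.51611254, 0.23047978]), 'tcp_rot': array([-3.13980032e+00, -3.18592975e-05,  2.68675239e+00]), 'force': array([-0.27725552,  0.00426904,  0.08413696]), 'wrist_torque': array([-0.00124066,  0.03396185, -0.07444225]), 'grasp_force': 0.0, 'gripper_width': 1.0037629636056296}
scene 46.84961777766547 278.48781680612444 212.1135774176849 [1.23826631 0.45785442 1.30518941] [-2.499e+00 -2.000e-03  2.060e+00]
top 57.13142889671061 278.7610091186102 207.13887093003692 [0.36703936 0.06766155 1.20515663] [-3.056 -0.011 -1.577]
```

View pics/scene0.png

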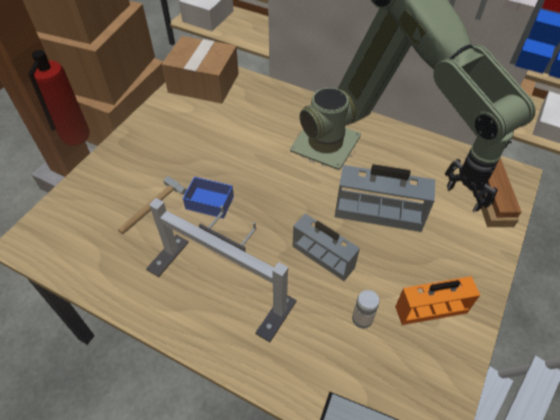

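View pics/top0.png

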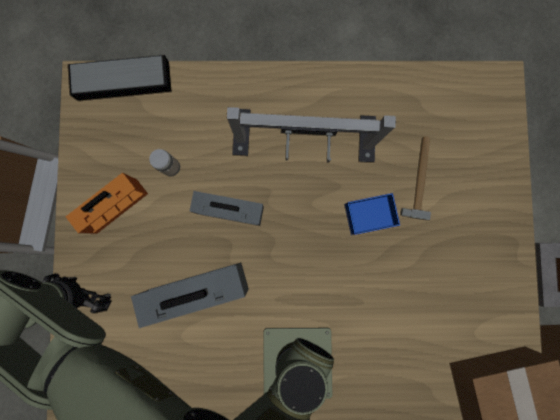

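```bash
sed -i "s/return np.array(f\['eye'\]),np.array(f\['rotation'\])/R=np.array(f['rotation']); return np.array(f['eye']),(Rrpy(R) if R.size==3 else R)/" h.py
python3 - <<'E'
from h import *
f=load('top0')
for n,u,v,z in [('handle',225,207,.159),('A',194,192,.116),('B',262,204,.116),('C',260,225,.116),('D',191,210,.116),('bigA',133,297,.116),('bigB',240,265,.116),('hookL',288,159,.226),('hookR',328,160,.226),('postL',234,111,.25),('postR',389,122,.25),('footL',241,148,.0),('footR',368,155,0),('can',161,160,.13)]:
    print(n,np.round(onz(f,u,v,z),3))
p=np.array(f['pixels'])[:,:,::-1]; s=np.array(load('scene0')['pixels'])[:,:,::-1]
a=cv2.resize(p[90:240,180:400],None,fx=3.6,fy=3.6,interpolation=cv2.INTER_CUBIC)[:, :792]
b=cv2.resize(s[200:290,270:370],None,fx=4,fy=4)
cv2.imwrite('pics/c1.png',a)
cv2.imwrite('pics/c2.png',cv2.resize(s[180:290,190:370],None,fx=4,fy=4,interpolation=cv2.INTER_CUBIC))
E
```

```text
handle [0.458 0.201 0.159]
A [0.504 0.295 0.116]
B [0.469 0.102 0.116]
C [0.41  0.108 0.116]
D [0.453 0.303 0.116]
bigA [0.213 0.459 0.116]
bigB [0.298 0.164 0.116]
hookL [0.575 0.031 0.226]
hookR [ 0.572 -0.072  0.226]
postL [0.694 0.168 0.25 ]
postR [ 0.665 -0.225  0.25 ]
footL [0.659 0.172 0.   ]
footR [ 0.635 -0.232  0.   ]
can [0.594 0.386 0.13 ]
```

View pics/c1.png

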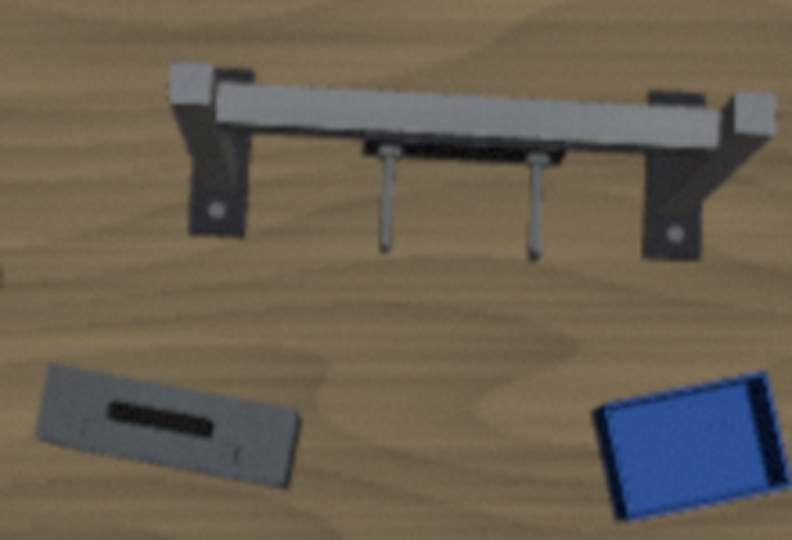

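View pics/c2.png

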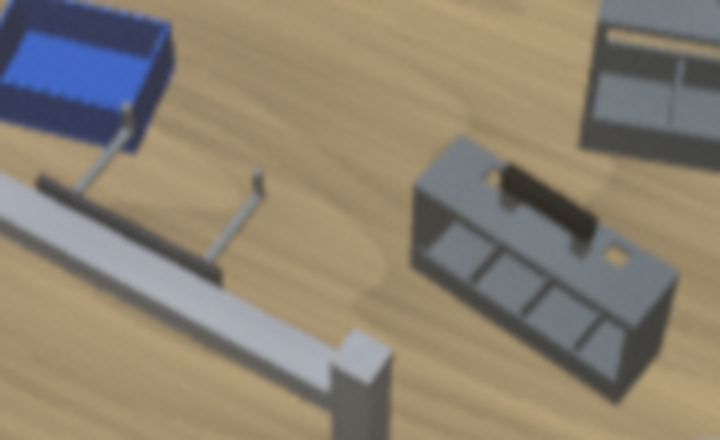

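The small grey rack at top (227,208) is the one to move. The other two candidates are the orange rack at (105,203), which is excluded, and the big grey rack at (188,295), about 300 mm long. The crop shows a black handle, a width of about 200 mm, and slots at crop (88,428) and (235,455) on the robot-facing edge. The hook tips are at about (288,159) and (328,160) in the top view.

Moving over the rack first.

servo_tool --increments '[{"delta_pos": [-0.81, -0.48, -0.1], "dr": [0, 0, 0], "jaw": 1}, {"delta_pos": [-0.81, -0.48, -0.1], "dr": [0, 0, 0], "jaw": 1}, {"delta_pos": [-0.81, -0.48, -0.1], "dr": [0, 0, 0], "jaw": 1}, {"delta_pos": [-0.81, -0.48, -0.1], "dr": [0, 0, 0], "jaw": 1}, {"delta_pos": [-0.81, -0.48, -0.1], "dr": [0, 0, 0], "jaw": 1}, {"delta_pos": [-0.81, -0.48, -0.1], "dr": [0, 0, 0], "jaw": 1}, {"delta_pos": [-0.81, -0.48, -0.1], "dr": [0, 0, 0], "jaw": 1}, {"delta_pos": [-0.81, -0.48, -0.1], "dr": [0, 0, 0], "jaw": 1}, {"delta_pos": [-0.81, -0.48, -0.1], "dr": [0, 0, 0], "jaw": 1}, {"delta_pos": [-0.81, -0.48, -0.1], "dr": [0, 0, 0], "jaw": 1}]'

```text
time_s: 0.93
tcp_pos: [0.4597, 0.1999, 0.2713]
tcp_rot: [-3.141, -0.0, 2.687]
force: [0.3, 0.6, -0.1]
gripper_width: 1.001
grasp_force: 0.0
```

servo_tool --increments '[{"delta_pos": [0, 0, -0.2], "dr": [0, 0, 0.95], "jaw": 1}, {"delta_pos": [0, 0, -0.2], "dr": [0, 0, 0.95], "jaw": 1}, {"delta_pos": [0, 0, -0.2], "dr": [0, 0, 0.95], "jaw": 1}, {"delta_pos": [0, 0, -0.2], "dr": [0, 0, 0.95], "jaw": 1}, {"delta_pos": [0, 0, -0.2], "dr": [0, 0, 0.95], "jaw": 1}, {"delta_pos": [0, 0, 0], "dr": [0, 0, 0.95], "jaw": 1}, {"delta_pos": [0, 0, 0], "dr": [0, 0, 0.95], "jaw": 1}, {"delta_pos": [0, 0, 0], "dr": [0, 0, 0.95], "jaw": 1}, {"delta_pos": [0, 0, 0], "dr": [0, 0, 0.95], "jaw": 1}, {"delta_pos": [0, 0, 0], "dr": [0, 0, 0.95], "jaw": 1}, {"delta_pos": [0, 0, 0], "dr": [0, 0, 0.95], "jaw": 1}, {"delta_pos": [0, 0, 0], "dr": [0, 0, 0.95], "jaw": 1}, {"delta_pos": [0, 0, 0], "dr": [0, 0, 0.95], "jaw": 1}, {"delta_pos": [0, 0, 0], "dr": [0, 0, 0], "jaw": 1}, {"delta_pos": [0, 0, 0], "dr": [0, 0, 0], "jaw": 1}, {"delta_pos": [0, 0, 0], "dr": [0, 0, 0], "jaw": 1}]'

```text
time_s: 2.27
tcp_pos: [0.4592, 0.2017, 0.3111]
tcp_rot: [-3.141, 0.0, 1.396]
force: [0.6, -0.1, 0.0]
gripper_width: 1.003
grasp_force: 0.0
```

Run:
```python
from h import *
f=save('wrist','w1');s=f['state'];print(s['tcp_pos'],s['tcp_rot'],s['q'],np.round(f['tool_from_camera'],3),f['fov_y'])
```

```text
[0.45922649 0.20168693 0.31110924] [-3.14125088e+00  1.97880828e-04  1.39557591e+00] [3.90886038e-01 1.60805445e-01 1.57917955e+00 1.65370357e-05
 1.40200225e+00 5.66103703e-01] [[-0.001 -0.945 -0.327  0.085]
 [ 1.    -0.001  0.    -0.   ]
 [-0.001 -0.327  0.945 -0.142]
 [ 0.     0.     0.     1.   ]] 58.713855335252184
```

View pics/w1.png

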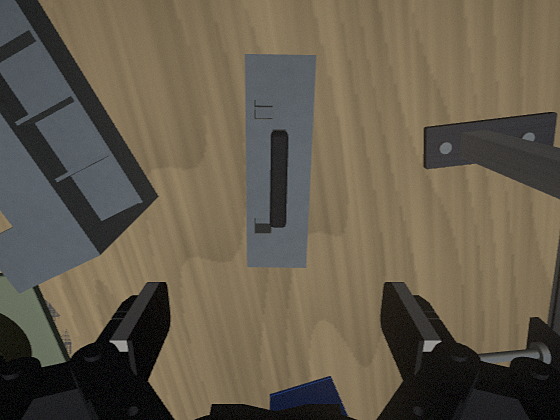

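The wrist view shows the rack squarely: plate corners near (246,54), (316,56), (306,268) and (247,267), handle bar (272–288, 130–228), and slots on its left, robot side, at (263,110) and (263,226).

Run:
```python
from h import *
f=load('w1');p=np.array(f['pixels'])
C=np.array([onz(f,u,v,.116) for u,v in [(246,54),(316,56),(306,268),(247,267)]])
print(np.round(C,3),C.mean(0)); 
for a,b in((3,0),(2,1)):
    d=C[b]-C[a];print('edge',np.linalg.norm(d[:2]),np.degrees(np.arctan2(d[1],d[0]))-90)
m=(p[115:245,262:300].max(2)<45).astype('uint8')
c=max(cv2.findContours(m,0,1)[0],key=cv2.contourArea);r=cv2.minAreaRect(c);B=cv2.boxPoints(r)+[262,115];print(r,B)
W=np.array([onz(f,u,v,.159) for u,v in B]);print(np.round(W,3),W.mean(0))
e=[W[1]-W[0],W[2]-W[1]];d=max(e,key=np.linalg.norm);d=d if d[1]>0 else -d;print(np.degrees(np.arctan2(d[1],d[0]))-90,[np.linalg.norm(x) for x in e])
```

```text
[[0.453 0.309 0.116]
 [0.511 0.297 0.116]
 [0.473 0.101 0.116]
 [0.414 0.113 0.116]] [0.46288512 0.20482486 0.116     ]
edge 0.19989754098832566 -11.271880704820603
edge 0.19947528144205898 -10.95791608103579
((16.265548706054688, 63.05034637451172), (16.484819412231445, 96.24290466308594), 1.2730300426483154) [[268.95607185 225.97679901]
 [271.09427452 129.75765324]
 [287.57502556 130.12389374]
 [285.43682289 226.34304047]]
[[0.448 0.17  0.159]
 [0.464 0.249 0.159]
 [0.477 0.246 0.159]
 [0.462 0.167 0.159]] [0.46273465 0.20790767 0.159     ]
-11.591077758051668 [np.float64(0.08072563600749127), np.float64(0.012842677501519318)]
```

servo_tool --increments '[{"delta_pos": [0.13, 0.07, 0], "dr": [0, 0, 0.18], "jaw": 1}, {"delta_pos": [0, 0, 0.76], "dr": [0, 0, 0], "jaw": 1}, {"delta_pos": [0, 0, 0.76], "dr": [0, 0, 0], "jaw": 1}, {"delta_pos": [0, 0, 0.76], "dr": [0, 0, 0], "jaw": 1}, {"delta_pos": [0, 0, 0.76], "dr": [0, 0, 0], "jaw": 1}, {"delta_pos": [0, 0, 0.76], "dr": [0, 0, 0], "jaw": 1}, {"delta_pos": [0, 0, 0.76], "dr": [0, 0, 0], "jaw": 1}, {"delta_pos": [0, 0, 0], "dr": [0, 0, 0], "jaw": 1}, {"delta_pos": [0, 0, 0], "dr": [0, 0, 0], "jaw": 0}, {"delta_pos": [0, 0, 0], "dr": [0, 0, 0], "jaw": 0}, {"delta_pos": [0, 0, 0], "dr": [0, 0, 0], "jaw": 0}, {"delta_pos": [0, 0, 0], "dr": [0, 0, 0], "jaw": 0}, {"delta_pos": [0, 0, 0], "dr": [0, 0, 0], "jaw": 0}, {"delta_pos": [0, 0, 0], "dr": [0, 0, 0], "jaw": 0}, {"delta_pos": [0, 0, 0], "dr": [0, 0, 0], "jaw": 0}, {"delta_pos": [0, 0, 0], "dr": [0, 0, 0], "jaw": 0}, {"delta_pos": [0, 0, 0], "dr": [0, 0, 0], "jaw": 0}]' --grip_force 80

```text
time_s: 3.73
tcp_pos: [0.4631, 0.2067, 0.1301]
tcp_rot: [3.141, -0.001, 1.375]
force: [-1.8, -0.0, 5.8]
gripper_width: 0.149
grasp_force: 79.7
```

servo_tool --increments '[{"delta_pos": [0, 0, -0.4], "dr": [0, 0, 0], "jaw": 0}, {"delta_pos": [0, 0, -0.6], "dr": [0, 0, 0], "jaw": 0}, {"delta_pos": [0, 0, -0.6], "dr": [0, 0, 0], "jaw": 0}, {"delta_pos": [0, 0, -0.6], "dr": [0, 0, 0], "jaw": 0}, {"delta_pos": [0, 0, -0.6], "dr": [0, 0, 0], "jaw": 0}, {"delta_pos": [0, 0, -0.6], "dr": [0, 0, 0], "jaw": 0}, {"delta_pos": [-0.3, 0.05, 0], "dr": [0, 0, 0], "jaw": 0}, {"delta_pos": [-0.6, 0.11, 0], "dr": [0, 0, 0], "jaw": 0}, {"delta_pos": [-0.6, 0.11, 0], "dr": [0, 0, 0], "jaw": 0}, {"delta_pos": [-0.6, 0.11, 0], "dr": [0, 0, 0], "jaw": 0}, {"delta_pos": [-0.6, 0.11, 0], "dr": [0, 0, 0], "jaw": 0}, {"delta_pos": [-0.6, 0.11, 0], "dr": [0, 0, 0], "jaw": 0}, {"delta_pos": [-0.6, 0.11, 0], "dr": [0, 0, 0], "jaw": 0}, {"delta_pos": [-0.6, 0.11, 0], "dr": [0, 0, 0], "jaw": 0}, {"delta_pos": [-0.6, 0.11, 0], "dr": [0, 0, 0], "jaw": 0}, {"delta_pos": [-0.6, 0.12, 0], "dr": [0, 0, 0], "jaw": 0}, {"delta_pos": [-0.2, 0.05, 0], "dr": [0, 0, -0.58], "jaw": 0}, {"delta_pos": [0, 0, 0], "dr": [0, 0, -0.58], "jaw": 0}, {"delta_pos": [0, 0, 0], "dr": [0, 0, 0], "jaw": 0}, {"delta_pos": [0, 0, 0], "dr": [0, 0, 0], "jaw": 0}]'

```text
time_s: 5.4
tcp_pos: [0.4588, -0.0341, 0.2631]
tcp_rot: [-3.138, 0.0, 1.494]
force: [0.8, -0.6, -6.2]
gripper_width: 0.15
grasp_force: 79.1
```

Run:
```python
from h import *
f=save('wrist','w2');s=f['state'];print(s['tcp_pos'],s['tcp_rot'],s['q'],s['force'],s['wrist_torque'])
```

```text
[ 0.45880546 -0.03413654  0.26306136] [-3.13781299e+00  6.90015646e-07  1.49384763e+00] [-9.92061464e-02  1.18454198e-01  1.75052009e+00 -8.86212446e-05
  1.27639708e+00 -2.22315773e-02] [ 0.81892264 -0.59472981 -6.21217767] [ 0.01302175 -0.00264092  0.01345032]
```

View pics/w2.png

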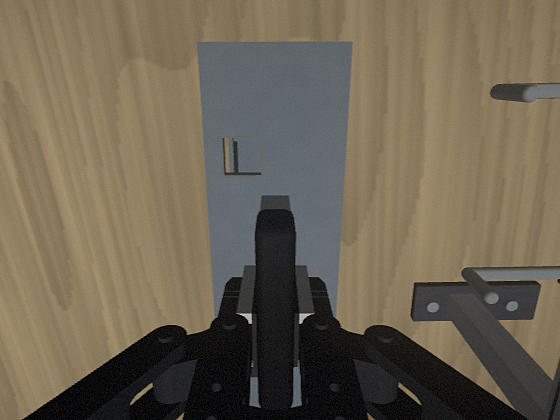

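The rack is held, with its +y slot visible at (231,157). The hook tips are at about (520,93) for left and (491,297) for right. Enlarging around the tips and the slot.

Run:
```python
from h import *
p=np.array(load('w2')['pixels'])[:,:,::-1]
p=cv2.convertScaleAbs(p,alpha=1.7)
def c(u,v,w,h,s): 
    a=cv2.resize(p[v:v+h,u:u+w],None,fx=s,fy=s,interpolation=cv2.INTER_CUBIC)
    for k in range(0,w,10): cv2.line(a,(k*s,0),(k*s,6 if k%50 else 14),(0,0,255),1)
    for k in range(0,h,10): cv2.line(a,(0,k*s),(6,k*s),(0,0,255),1)
    return a
a=c(480,70,80,45,5);b=c(450,260,80,45,5);d=c(190,30,80,45,5);e=c(205,130,80,45,5)
cv2.imwrite('pics/c3.png',np.vstack([np.hstack([a,b]),np.hstack([d,e])]))
```

```text
(no output)
```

View pics/c3.png

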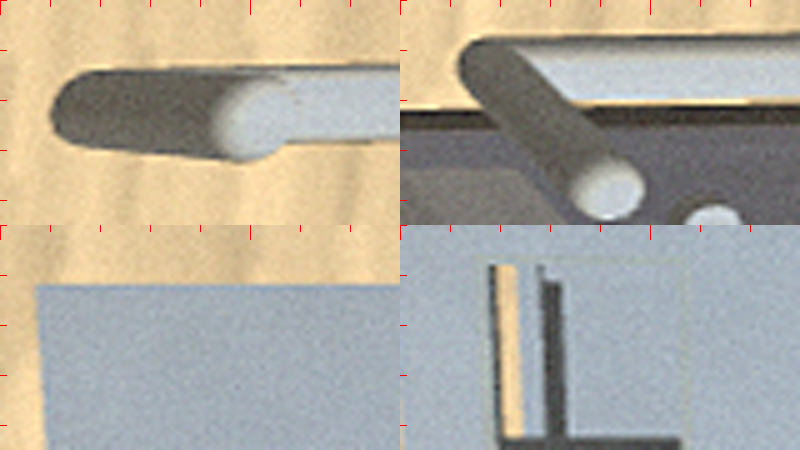

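Run:
```python
from h import *
f=load('w2');s=f['state'];z0=s['tcp_pos'][2]-.1301
L=onz(f,531.2,93.6,.222);R=onz(f,491.6,297.6,.222);print('tips',L,R,np.linalg.norm(L-R))
d=L-R;ty=np.degrees(np.arctan2(d[1],d[0]))-90;print('yaw by tips',ty)
Lb=onz(f,498,91.6,.196);Rb=onz(f,469,274,.196);print('bases',Lb,Rb,np.linalg.norm(Lb-Rb))
S=onz(f,241.8,154.6,z0+.116);A=onz(f,197.2,42,z0+.116);B=onz(f,352,42,z0+.116)
print('slotL',S,'corners',A,B,np.linalg.norm(A-B),'yaw rack',np.degrees(np.arctan2(*(B-A)[1::-1])))
# left edge lower point
f0=load('top0')
tt=np.array(s['tcp_pos'])
yaw=s['tcp_rot'][2]-np.pi/2; print('tool yaw-90',np.degrees(yaw))
ex=np.array([np.cos(yaw),np.sin(yaw)]);ey=np.array([-ex[1],ex[0]])
for n,P,q in(('S',S,(-.014,.055)),('A',A,(-.03,.1)),('B',B,(.03,.1))):
    w=P[:2]-tt[:2];print(n,'rel tcp in rack axes',np.round([w@ex-q[0],w@ey-q[1]],4))
# beam edge yaw from top view
g=np.array(f0['pixels']);
P=[onz(f0,u,v,.25)[:2] for u,v in((170/3.6+180,64/3.6+90),(733/3.6+180,94/3.6+90),(211/3.6+180,103/3.6+90),(775/3.6+180,132/3.6+90))]
for a,b in((0,1),(2,3)):
    d=P[a]-P[b];print('post',P[a],P[b],np.degrees(np.arctan2(d[1],d[0]))-90,np.linalg.norm(d))
print('centre',np.mean(P,0))
```

```text
tips [0.5845129  0.03467038 0.222     ] [ 0.5782801  -0.07582244  0.222     ] 0.11066847896608933
yaw by tips -3.228582634422608
bases [0.58351482 0.03480095 0.196     ] [ 0.5781124  -0.07526048  0.196     ] 0.11019393603967478
slotL [0.44877448 0.02150068 0.24896136] corners [0.4363316  0.06633156 0.24896136] [0.49571466 0.06167098 0.24896136] 0.05956566839604264 yaw rack -4.487562655851728
tool yaw-90 -4.408835333834382
S rel tcp in rack axes [-0.0003 -0.0003]
A rel tcp in rack axes [-0.0001 -0.0016]
B rel tcp in rack axes [-0.0006 -0.0016]
post [0.70239382 0.18558701] [ 0.67995893 -0.21193332] -3.23018046184184 0.3981529067353837
post [0.67419169 0.15663131] [ 0.65244212 -0.24086491] -3.13189670331154 0.39809080694278415
centre [ 0.67724664 -0.02764498]
```

servo_tool --increments '[{"delta_pos": [0.27, 0, 0], "dr": [0, 0, -0.2], "jaw": 0}, {"delta_pos": [0.26, 0, 0], "dr": [0, 0, 0], "jaw": 0}, {"delta_pos": [0, 0, 0], "dr": [0, 0, 0], "jaw": 0}, {"delta_pos": [0, 0.15, 0], "dr": [0, 0, 0], "jaw": 0}, {"delta_pos": [0, 0.27, 0], "dr": [0, 0, 0], "jaw": 0}, {"delta_pos": [0, 0.27, 0], "dr": [0, 0, 0], "jaw": 0}, {"delta_pos": [0, 0.27, 0], "dr": [0, 0, 0], "jaw": 0}, {"delta_pos": [0, 0.27, 0], "dr": [0, 0, 0], "jaw": 0}, {"delta_pos": [0, 0.27, 0], "dr": [0, 0, 0], "jaw": 0}, {"delta_pos": [0, 0.27, 0], "dr": [0, 0, 0], "jaw": 0}, {"delta_pos": [0, 0.27, 0], "dr": [0, 0, 0], "jaw": 0}, {"delta_pos": [0, 0.27, 0], "dr": [0, 0, 0], "jaw": 0}, {"delta_pos": [0, 0.27, 0], "dr": [0, 0, 0], "jaw": 0}, {"delta_pos": [0, 0.27, 0], "dr": [0, 0, 0], "jaw": 0}, {"delta_pos": [0, 0.27, 0], "dr": [0, 0, 0], "jaw": 0}, {"delta_pos": [0, 0.27, 0], "dr": [0, 0, 0], "jaw": 0}, {"delta_pos": [0, 0, 0], "dr": [0, 0, 0], "jaw": 0}, {"delta_pos": [0, 0, 0], "dr": [0, 0, 0], "jaw": 0}, {"delta_pos": [0, 0, 0], "dr": [0, 0, 0], "jaw": 0}]'

```text
time_s: 7.03
tcp_pos: [0.5964, -0.0198, 0.2646]
tcp_rot: [-3.14, -0.0, 1.517]
force: [-0.8, -0.6, -7.3]
gripper_width: 0.152
grasp_force: 79.1
```

Run:
```python
from h import *
f=save('wrist','w3');s=f['state'];print(s['tcp_pos'],s['tcp_rot'],s['force'])
```

```text
[ 0.59635485 -0.01976459  0.26462532] [-3.14003567e+00 -8.96115055e-05  1.51705774e+00] [-0.77298552 -0.57990218 -7.29419948]
```

View pics/w3.png

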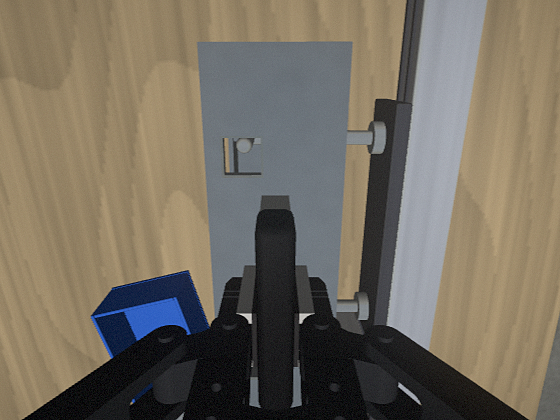

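The left tip shows through the left slot at (244,145). Checking that against the slot centre.

Run:
```python
from h import *
f=load('w3');s=f['state'];p=np.array(f['pixels'])
T=onz(f,244.5,145.5,.222);S=onz(f,241.8,154.6,s['tcp_pos'][2]-.1301+.116)
yaw=s['tcp_rot'][2]-np.pi/2;ex=np.array([np.cos(yaw),np.sin(yaw)]);ey=np.array([-ex[1],ex[0]])
w=(T-S)[:2];print(T,S,'tip minus slot in rack x,y',w@ex,w@ey)
a=cv2.resize(p[125:185,212:272,::-1],None,fx=8,fy=8,interpolation=cv2.INTER_CUBIC)
cv2.imwrite('pics/c4.png',cv2.convertScaleAbs(a,alpha=1.5))
```

```text
[0.58392342 0.03468317 0.222     ] [0.58508606 0.03563081 0.25052532] tip minus slot in rack x,y -0.001110066066477714 -0.0010087280981047127
```

View pics/c4.png

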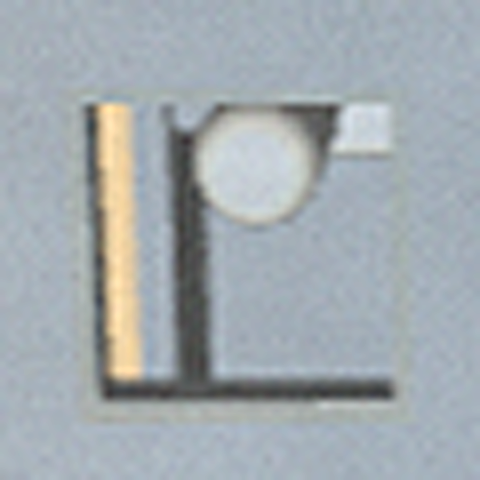

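servo_tool --increments '[{"delta_pos": [-0.025, -0.03, 0], "dr": [0, 0, 0], "jaw": 0}, {"delta_pos": [0, 0, 0], "dr": [0, 0, 0], "jaw": 0}, {"delta_pos": [0, 0, 0.1], "dr": [0, 0, 0], "jaw": 0}, {"delta_pos": [0, 0, 0.1], "dr": [0, 0, 0], "jaw": 0}, {"delta_pos": [0, 0, 0.1], "dr": [0, 0, 0], "jaw": 0}, {"delta_pos": [0, 0, 0.1], "dr": [0, 0, 0], "jaw": 0}, {"delta_pos": [0, 0, 0.1], "dr": [0, 0, 0], "jaw": 0}, {"delta_pos": [0, 0, 0.1], "dr": [0, 0, 0], "jaw": 0}, {"delta_pos": [0, 0, 0], "dr": [0, 0, 0], "jaw": 0}, {"delta_pos": [0, 0, 0], "dr": [0, 0, 0], "jaw": 0}]'

```text
time_s: 7.92
tcp_pos: [0.5955, -0.0207, 0.2405]
tcp_rot: [-3.141, -0.0, 1.517]
force: [-0.6, 0.7, -7.0]
gripper_width: 0.151
grasp_force: 79.0
```

servo_tool --increments '[{"delta_pos": [0, 0, 0.1], "dr": [0, 0, 0], "jaw": 0}, {"delta_pos": [0, 0, 0.1], "dr": [0, 0, 0], "jaw": 0}, {"delta_pos": [0, 0, 0.1], "dr": [0, 0, 0], "jaw": 0}, {"delta_pos": [0, 0, 0.1], "dr": [0, 0, 0], "jaw": 0}, {"delta_pos": [0, 0, 0.05], "dr": [0, 0, 0], "jaw": 0}, {"delta_pos": [0, 0, 0], "dr": [0, 0, 0], "jaw": 0}, {"delta_pos": [0, 0, 0], "dr": [0, 0, 0], "jaw": 0}, {"delta_pos": [0, 0, 0], "dr": [0, 0, 0], "jaw": 0}]'

```text
time_s: 8.58
tcp_pos: [0.5959, -0.0208, 0.2231]
tcp_rot: [3.141, -0.0, 1.517]
force: [-0.1, 0.4, -7.5]
gripper_width: 0.145
grasp_force: 79.0
```

servo_tool --increments '[{"delta_pos": [0, 0, 0.025], "dr": [0, 0, 0], "jaw": 0}, {"delta_pos": [0, 0, 0.025], "dr": [0, 0, 0], "jaw": 0}, {"delta_pos": [0, 0, 0.025], "dr": [0, 0, 0], "jaw": 0}, {"delta_pos": [0, 0, 0], "dr": [0, 0, 0], "jaw": 0}, {"delta_pos": [0, 0, 0], "dr": [0, 0, 0], "jaw": 0}, {"delta_pos": [0, 0, 0], "dr": [0, 0, 0], "jaw": 0}]'

```text
time_s: 9.08
tcp_pos: [0.5958, -0.0207, 0.2201]
tcp_rot: [3.141, -0.0, 1.517]
force: [-0.1, 0.9, -5.2]
gripper_width: 0.148
grasp_force: 79.3
```

Touching, with the load starting to lift. A little further down.

servo_tool --increments '[{"delta_pos": [0, 0, 0.02], "dr": [0, 0, 0], "jaw": 0}, {"delta_pos": [0, 0, 0.02], "dr": [0, 0, 0], "jaw": 0}, {"delta_pos": [0, 0, 0], "dr": [0, 0, 0], "jaw": 0}, {"delta_pos": [0, 0, 0], "dr": [0, 0, 0], "jaw": 0}, {"delta_pos": [0, 0, 0], "dr": [0, 0, 0], "jaw": 0}]'

```text
time_s: 9.5
tcp_pos: [0.5958, -0.0207, 0.22]
tcp_rot: [3.14, -0.0, 1.517]
force: [-4.0, 0.8, 6.2]
gripper_width: 0.146
grasp_force: 80.8
```

Run:
```python
from h import *
s=manip.state();print(s['tcp_pos'],s['force'],s['wrist_torque'])
f=save('scene','s2');g=save('wrist','w4')
p=np.array(f['pixels'])[170:280,150:330,::-1];q=np.array(g['pixels'])[:,:,::-1]
a=cv2.resize(p,(540,330),interpolation=cv2.INTER_CUBIC);b=cv2.resize(q[:240,180:440],(260,240))
o=np.zeros((330,800,3),'uint8');o[:,:540]=a;o[:240,540:]=b;cv2.imwrite('pics/c5.png',cv2.convertScaleAbs(o,alpha=1.4))
```

```text
[ 0.59583385 -0.02073288  0.21997201] [-3.95603194  0.77945078  6.22164757] [ 0.0311124   0.55033189 -0.01999501]
```

View pics/c5.png

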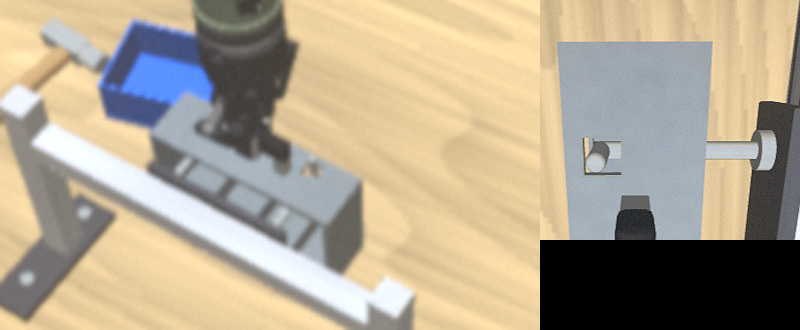

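The left tip is up through its slot, and the z reading stopped at the expected height with the load transferred. Releasing.

servo_tool --increments '[{"delta_pos": [0, 0, -0.025], "dr": [0, 0, 0], "jaw": 0}, {"delta_pos": [0, 0, 0], "dr": [0, 0, 0], "jaw": 0}, {"delta_pos": [0, 0, 0], "dr": [0, 0, 0], "jaw": 0.5}, {"delta_pos": [0, 0, 0], "dr": [0, 0, 0], "jaw": 0.5}, {"delta_pos": [0, 0, 0], "dr": [0, 0, 0], "jaw": 0.5}, {"delta_pos": [0, 0, 0], "dr": [0, 0, 0], "jaw": 0.5}, {"delta_pos": [0, 0, 0], "dr": [0, 0, 0], "jaw": 0.5}, {"delta_pos": [0, 0, 0], "dr": [0, 0, 0], "jaw": 0.5}]'

```text
time_s: 10.27
tcp_pos: [0.5958, -0.0207, 0.2192]
tcp_rot: [3.142, -0.0, 1.517]
force: [0.8, 0.5, 0.7]
gripper_width: 0.499
grasp_force: 0.0
```

servo_tool --increments '[{"delta_pos": [0, 0, -0.2], "dr": [0, 0, 0], "jaw": 0.5}, {"delta_pos": [0, 0, -0.4], "dr": [0, 0, 0], "jaw": 0.5}, {"delta_pos": [0, 0, -0.6], "dr": [0, 0, 0], "jaw": 0.5}, {"delta_pos": [0, 0, -0.6], "dr": [0, 0, 0], "jaw": 0.5}, {"delta_pos": [0, 0, -0.6], "dr": [0, 0, 0], "jaw": 0.5}, {"delta_pos": [0, -0.4, -0.3], "dr": [0, 0, 0], "jaw": 0.5}, {"delta_pos": [0, -0.7, 0], "dr": [0, 0, 0], "jaw": 0.5}, {"delta_pos": [0, -0.7, 0], "dr": [0, 0, 0], "jaw": 0.5}, {"delta_pos": [0, -0.7, 0], "dr": [0, 0, 0], "jaw": 0.5}, {"delta_pos": [0, -0.7, 0], "dr": [0, 0, 0], "jaw": 0.5}, {"delta_pos": [0, -0.7, 0], "dr": [0, 0, 0], "jaw": 0.5}, {"delta_pos": [0, 0, 0], "dr": [0, 0, 0], "jaw": 0.5}, {"delta_pos": [0, 0, 0], "dr": [0, 0, 0], "jaw": 0.5}, {"delta_pos": [0, 0, 0], "dr": [0, 0, 0], "jaw": 0.5}]'

```text
time_s: 11.43
tcp_pos: [0.4406, -0.0124, 0.3281]
tcp_rot: [3.139, -0.0, 1.517]
force: [1.1, -0.7, 0.2]
gripper_width: 0.502
grasp_force: 0.0
```

Run:
```python
from h import *
f=save('scene','s3');g=save('top','t3')
p=np.array(f['pixels'])[170:280,150:330,::-1];q=np.array(g['pixels'])[:,:,::-1]
a=cv2.resize(p,(450,275),interpolation=cv2.INTER_CUBIC);b=cv2.resize(q[90:200,230:370],(350,275),interpolation=cv2.INTER_CUBIC)
cv2.imwrite('pics/c6.png',cv2.convertScaleAbs(np.hstack([a,b]),alpha=1.4))
```

```text
(no output)
```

View pics/c6.png

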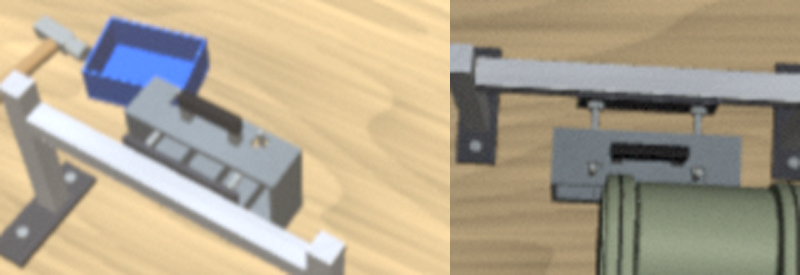

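The top view shows both tips up through their slots at crop (592,168) and (698,173), with the rack level and the arm clear. Handing in.

```bash
python3 -c "
from bench import manip
print(manip.sign_off())"
```

```text
the job is handed in; nothing more can be done
None
```

The small grey rack now hangs on both hooks, slotted edge facing the robot; the top view shows a tip up through each slot. The arm has let go and drawn back, and the job was handed in at about 11.5 s; the sign-off gave no verdict.

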